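# Stop-button check on the mould-turning stand

### The job

Do the start-of-shift check of the mould-turning stand: press the big red mushroom stop button on the yellow station until it stays in by itself, and take the fingers off it. Then twist it clockwise (seen from above) until it springs fully out again and leave it out; push the raised bar on its head with the fingertips and do not pinch it between the fingers. Do not press the green start button beside it, and leave the loose things on the bench where they are.

Things in the scene. Friction and masses are not known exactly. Their poses are not given: they have to be found in the camera images.
- mushroom: Head of the red stop button: round red cap 96 mm across, 18 mm thick, with a raised bar straight across its top. Origin on the button's upright axis, level with the station's top when out; it moves down with the head. Heights over the origin: cap underside 34 mm, flat cap top 52 mm, bar's red shoulders 72 mm, white ridge 76 mm. z up, x along the bar; turns with the twist.
- bar_top (a point): Middle of the top of the bar's white ridge, on the axis; x along the bar. The bar is 84 mm long (42 mm each way) and 18 mm thick at its upright red sides, 20 mm high over the cap; the ridge is 8 mm thick and 4 mm higher. The head turns about the axis clockwise from above only, 0 to 0.8 rad from its start angle, and springs back when let go.
- plunger (a joint): How far the stop button is in, m: 0 out, 0.011 hard stop. A spring pushes it out (6 N at first, 11 N at the end). Pressed past about 0.009 it latches and stays at about 0.0075 when let go; a shorter press springs out again. Latched, it is freed by turning the head about 0.5 rad clockwise (about 4 N on the bar 30 mm from the axis) and jumps out to 0 if nothing is in its way.
- station: Yellow control station fixed to the bench, 140 x 250 x 85 mm (x, y, z), origin at the centre of its underside. The stop and the start button stand on its top, one near each end, 62 mm from the middle along y; which is at which end varies.
- start (a joint): Travel of the green start button in m, 0 out, 0.006 fully pressed (5 N). Must not be pressed.
- start_top (a point): Centre of the top of the green start button (32 mm across, its top 22 mm above the station's top, in a dark ring 48 mm across).
- kettle: Dark cast-iron kettle body, loose, 136 mm across, 88 mm high, with a spout to its x; origin at the centre of its underside.
- kettle_lid: Loose dark iron lid, 68 mm across, 32 mm high with brass knob; origin under its centre.
- slip_jar: Loose jar, 64 mm across, 85 mm high, black cap; origin under its centre.
- mould_ring: Loose brown clay ring, 76 mm outside, 45 mm high; origin under its centre.
- brush: Loose brush, 170 mm long, lying along its x; origin under its middle.
- spatula: Loose spatula, 190 mm long, lying along its x; origin under its middle.
- wedge: Loose wooden block 50 x 30 x 22 mm; origin under its centre.

How it is judged:
By the outcome, as a careful person would: the job done as asked, in the order asked, and still so for the second after the job is handed in, with the robot touching nothing.
It also fails if it takes over 42 s, if anything falls off the work surface, if the arm or the gripper's body presses on something with over 40 N, if the wrist force passes 120 N, or if a joint passes its speed limit or range.

### The arm

A 7-joint arm with a two-finger parallel gripper is mounted at the origin on the work surface. World frame = base frame: x ahead of the robot, y to its left, z up, the work surface at z = 0. Lengths are in m, angles in rad, forces in N, time in s.
With the tool pointing down it reaches from about 0.4 to 0.85 m from the base axis. Payload 4.5 kg.
Tool frame: the origin (TCP) lies on the centre line of the jaws, within the pads' length; the fingertips stand r.tip_extent ahead of it and the grasp point (between the pads) is the TCP (r.tip_extent is the distance from the TCP to the fingertips, in m); z points along the fingers, y is the line along which they close (so a half turn about z gives the same grasp; the last joint's range is limited). The gripper opens to 88 mm and grips with 3 to 60 N. Pads are 18 mm wide; open, the fingers measure 123 mm over their backs; the gripper's body (75 mm by 187 mm) begins 45 mm behind the grasp point.
Start: joints at [1.215, 0.689, -0.195, 1.565, 0.157, 0.902, -0.215], TCP at [0.238, -0.578, 0.258] pointing down, gripper open.
Joint ranges: [-3.01, 3.01], [-0.46, 2.08], [-1.47, 1.51], [0.13, 2.56], [-1, 4.14], [0.04, 2.09], [-2.66, 2.66]. Speed limits (rad/s): [2.57, 2.57, 3.14, 3.14, 3.14, 3.14, 3.14].

### API

Orientations are given as a unit quaternion [x, y, z, w].
In Python, from plant import sensors, vision, finish_job, r gives the robot as it stands. The module is installed in compiled form; this text tells all that it offers.
- The arm moves only by the tool step_arm, never from a script. Its argument "steps" is a list of rows, each a list of 2 entries, a list of its own where there are three numbers: the shift along the tool's x, y, z in cm, then the turn, a rotation vector about the tool's x, y, z in degrees. A call has 1 to 12 rows; each row shifts and turns the commanded pose from where the row before left it, along the tool's axes as they then stand; what a row does not reach is not made up. A row lasts 1/8 s, in which the tool goes at most 62.5 mm and 10.7 degrees, less where a joint would pass 70% of its speed; a pose out of reach is approached as far as the arm can. A call with a gripper value outside its range is refused whole. "claw" is the opening, from -1 (shut) to 1 (fully open), set as the call begins (left out, the last holds). The fingers move at their own pace and stop on an object; "grip_force" is the grip in N (left out, the last holds). Time passes only in rows, so rows that do not move let the fingers close. It gives the time, the measured TCP pose, the force, the opening and the grip force at its end, in the units of the state.
- sensors.get_state(): the state, without advancing time (a new reading comes with each control period).
- vision.snapshot(name): name is "side" or "top"; returns a dict with "img" (420x560x3 uint8, red, green, blue), "fx", "fy", "cx", "cy" (pixels), "k1" (the pictures are not rectified: a ray, as slopes to the right and down, at radius r is drawn at 1 + k1 r^2 times it, then the intrinsics apply), "position" and "rotation" of the camera in the world. Camera axes: x right, y down, z forward; pixel columns grow to the right and rows downward; lengths in m; the calibration is good to about 2 mm. A picture is of the moment at which its call begins. There is no depth.
- finish_job(): hands the job in; it is judged then, once.
The state is a dict: "clock": time; "q": joint angles; "qd": joint speeds; "joint_torque": joint torques, N m; "tool_pos": TCP position; "eef_rot": TCP orientation; "contact_force": force on the tool from outside, world axes, zero at the start; "moment": the same for the moment, N m; "opening": opening from 0.0 (shut) to 1.0 (fully open); "finger_force": force on a finger pad.
Only numpy, scipy, OpenCV 4.12 (cv2) and the standard library are available. Lean on these libraries where they do the work, as an engineer would, in place of code of your own. Each camera call takes 0.05 s, during which the arm holds its last target. There are 200 camera calls.

## Working session

There is one attempt and no reset: what is moved stays moved. The work goes in short steps, Python scripts to look and compute and a tool call to move; the robot and the scene stay as the last step left them, time stands still between calls to the robot, and variables do not carry over. Pictures are saved under pics/ and viewed, at most 10 in all, crops included, and the job is handed in when it is done.

Besides the shell and the picture viewer there is one more tool, called after ">>>" by a JSON object that holds its "api" and its "payload", one argument or row to a line. step_arm: Moves the arm, as the interface text tells. Its arguments: {"type":"object","properties":{"steps":{"type":"array"},"claw":{"type":"number"},"grip_force":{"type":"number"}},"required":["steps"]}

```bash
mkdir -p pics; python3 - <<'E'
from plant import sensors, vision, r
import cv2
s=sensors.get_state()
print({k:s[k] for k in("clock","tool_pos","eef_rot","contact_force","opening")},r.tip_extent)
for n in("top","side"):
    d=vision.snapshot(n); cv2.imwrite(f"pics/{n}0.png",d["img"][:,:,::-1])
    print(n,{k:d[k] for k in d if k!="img"})
E
```

```text
{'clock': 0.0, 'tool_pos': array([ 0.23721577, -0.57758669,  0.25690367]), 'eef_rot': array([ 9.81062022e-01,  1.93691638e-01, -2.48384049e-04, -8.92863107e-04]), 'contact_force': array([-0.71888119,  0.32047772, -0.07048398]), 'opening': 1.0026733398288112} 0.019
top {'fx': 385.9017209752303, 'fy': 385.9017209752303, 'cx': 279.7311619848658, 'cy': 216.75658037253461, 'k1': -0.10622133801548778, 'position': array([ 0.3819511 , -0.08975771,  1.02970979]), 'rotation': array([-0.68314997,  0.72147528, -0.08433779,  0.07527735])}
side {'fx': 520.5671273102449, 'fy': 520.5671273102449, 'cx': 287.88874484307786, 'cy': 204.73716458600583, 'k1': -0.1604818197557198, 'position': array([-0.25782265, -1.16386811,  1.08525983]), 'rotation': array([ 0.83953623, -0.29446118,  0.14972464, -0.43133984])}
```

View pics/top0.png

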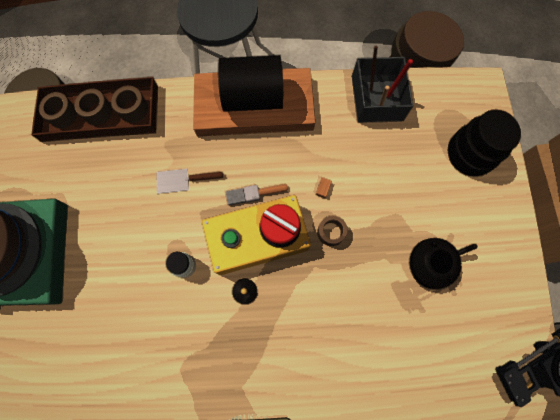

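View pics/side0.png

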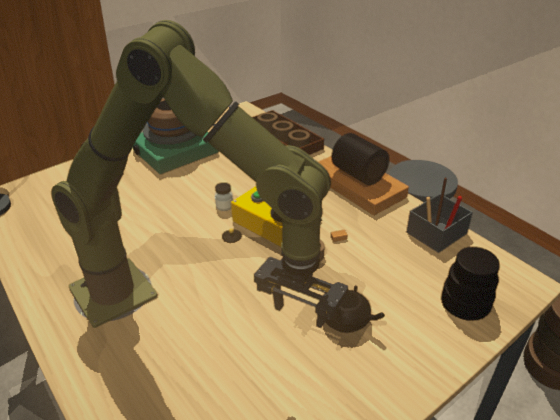

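The top view shows the red stop at about (280,225), with the white ridge running from (264,213) to (297,234). The green start button is at (231,238). In the side view the arm hides the stop.

```bash
cat > h.py <<'E'
import numpy as np, cv2
from scipy.spatial.transform import Rotation as R
from plant import sensors, vision, r
def cast(d,uv,z):
    K=np.array([[d["fx"],0,d["cx"]],[0,d["fy"],d["cy"]],[0,0,1]])
    p=cv2.undistortPoints(np.array(uv,float).reshape(-1,1,2),K,np.array([d["k1"],0,0,0.]))[:,0]
    v=R.from_quat(d["rotation"]).apply(np.c_[p,np.ones(len(p))])
    return d["position"]+v*((z-d["position"][2])/v[:,2])[:,None]
def contour(m):
    c=cv2.findContours(m.astype(np.uint8),cv2.RETR_EXTERNAL,cv2.CHAIN_APPROX_NONE)[0]
    return max(c,key=cv2.contourArea)[:,0]
def measure(dz=0):
    d=vision.snapshot("top"); H=cv2.cvtColor(d["img"],cv2.COLOR_RGB2HSV); h,s,v=cv2.split(H)
    roi=np.zeros(h.shape,bool); roi[185:275,200:330]=1
    out={}
    green=contour(roi&(h>40)&(h<85)&(s>100)&(v>50))
    g=cast(d,green,.107); (c,rad)=cv2.minEnclosingCircle(g[:,:2].astype(np.float32)); out["green"]=(c,rad)
    red=roi&((h<8)|(h>172))&(s>130)&(v>60)
    rc=contour(cv2.morphologyEx(red.astype(np.uint8),cv2.MORPH_CLOSE,np.ones((7,7))))
    p=cast(d,rc,.137-dz)[:,:2].astype(np.float32); out["red"]=cv2.minEnclosingCircle(p)
    hull=np.zeros(h.shape,np.uint8); cv2.fillPoly(hull,[rc],1)
    w=contour((hull>0)&(s<90)&(v>130)); q=cast(d,w,.161-dz)[:,:2].astype(np.float32)
    out["white"]=cv2.minAreaRect(q)
    (vx,vy,_,_)=cv2.fitLine(q,cv2.DIST_L2,0,.01,.01).ravel(); out["bar_deg"]=np.degrees(np.arctan2(vy,vx))
    out["whitec"]=q.min(0)/2+q.max(0)/2
    return out
E
python3 - <<'E'
from h import *
for k,v in measure().items(): print(k,v)
s=sensors.get_state(); print(R.from_quat(s["eef_rot"]).as_matrix().round(3))
E
```

```text
green ((0.5496730208396912, 0.016471557319164276), 0.01622622460126877)
red ((0.5706478953361511, -0.1059178039431572), 0.04731258004903793)
white ((0.5715832114219666, -0.10854585468769073), (0.07916044443845749, 0.008886560797691345), 55.29289245605469)
bar_deg 55.192905
whitec [ 0.5715401  -0.10879344]
[[ 0.925  0.38  -0.001]
 [ 0.38  -0.925  0.001]
 [-0.    -0.001 -1.   ]]
```

>>> {"api": "step_arm", "payload": {
  "steps": [
    [[4.1, -2.6, 0], [0, 0, 0]],
    [[4.1, -2.6, 0], [0, 0, 0]],
    [[4.1, -2.6, 0], [0, 0, 0]],
    [[4.1, -2.6, 0], [0, 0, 0]],
    [[4.1, -2.6, 0], [0, 0, 0]],
    [[4.1, -2.6, 0], [0, 0, 0]],
    [[4.1, -2.6, 0], [0, 0, 0]],
    [[4.1, -2.6, 0], [0, 0, 0]],
    [[4.1, -2.6, 0], [0, 0, 0]],
    [[4.1, -2.6, 0], [0, 0, 0]],
    [[4.1, -2.6, 0], [0, 0, 0]],
    [[3.7, -2.3, 0], [0, 0, 0]]
  ],
  "claw": -1,
  "grip_force": 10
}}

```text
clock: 1.65
tool_pos: [0.5722, -0.1051, 0.2575]
eef_rot: [0.981, 0.194, -0.0, -0.0]
contact_force: [0.1, 0.5, -0.4]
opening: 0.006
finger_force: 0.0
```

>>> {"api": "step_arm", "payload": {
  "steps": [
    [[0, 0, 0], [0, 0, 0]],
    [[0, 0, 0], [0, 0, 0]]
  ]
}}

```text
clock: 1.9
tool_pos: [0.5708, -0.1077, 0.2573]
eef_rot: [0.981, 0.193, -0.001, 0.0]
contact_force: [0.6, -0.3, -0.2]
opening: 0.007
finger_force: 0.0
```

```bash
python3 - <<'E'
from h import *
s=sensors.get_state(); M=R.from_quat(s["eef_rot"]).as_matrix()
print(s["clock"],s["tool_pos"],M.round(3),s["q"].round(2),s["contact_force"])
print("to go cm",100*M.T@(np.array([.571,-.107,.180])-s["tool_pos"]))
d=vision.snapshot("side"); cv2.imwrite("pics/s1.png",cv2.resize(d["img"][130:270,180:380,::-1],None,fx=3,fy=3))
E
```

```text
1.9 [ 0.57076968 -0.10773968  0.25734084] [[ 0.925  0.379 -0.001]
 [ 0.379 -0.925 -0.001]
 [-0.002  0.    -1.   ]] [ 0.18  0.63 -0.13  1.7   0.11  0.82 -1.18] [ 0.59190771 -0.33544009 -0.17931636]
to go cm [ 0.06228121 -0.06262968  7.73396753]
```

View pics/s1.png

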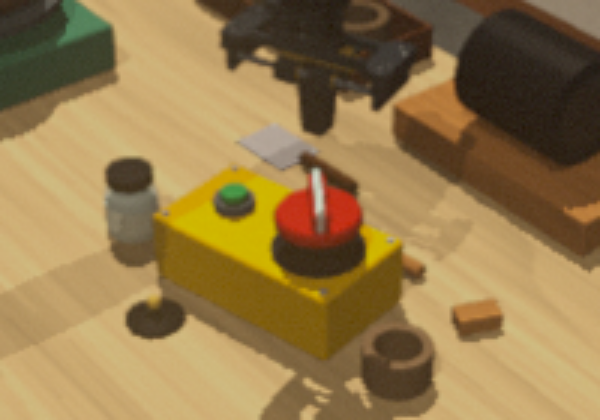

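The closed fingertips hang over the red head: tip at about (318,125) in the crop, ridge at about (317,200). I'll lower and press now.

>>> {"api": "step_arm", "payload": {
  "steps": [
    [[0.1, -0.1, 2], [0, 0, 0]],
    [[0, 0, 2.5], [0, 0, 0]],
    [[0, 0, 2], [0, 0, 0]],
    [[0, 0, 0.7], [0, 0, 0]],
    [[0, 0, 0.4], [0, 0, 0]],
    [[0, 0, 0.3], [0, 0, 0]],
    [[0, 0, 0.3], [0, 0, 0]],
    [[0, 0, 0.3], [0, 0, 0]],
    [[0, 0, 0], [0, 0, 0]]
  ]
}}

```text
clock: 3.08
tool_pos: [0.5725, -0.106, 0.1737]
eef_rot: [0.981, 0.194, 0.001, 0.001]
contact_force: [1.2, 0.2, -0.4]
opening: 0.004
finger_force: 0.0
```

```bash
python3 - <<'E'
from h import *
s=sensors.get_state(); print(s["contact_force"],s["moment"],s["tool_pos"])
d=vision.snapshot("side"); cv2.imwrite("pics/s2.png",cv2.resize(d["img"][150:250,230:330,::-1],None,fx=6,fy=6))
E
```

```text
[ 1.15216745  0.20001409 -0.43970948] [-0.00986185  0.00050412 -0.04375832] [ 0.57245119 -0.10599843  0.17368631]
```

View pics/s2.png

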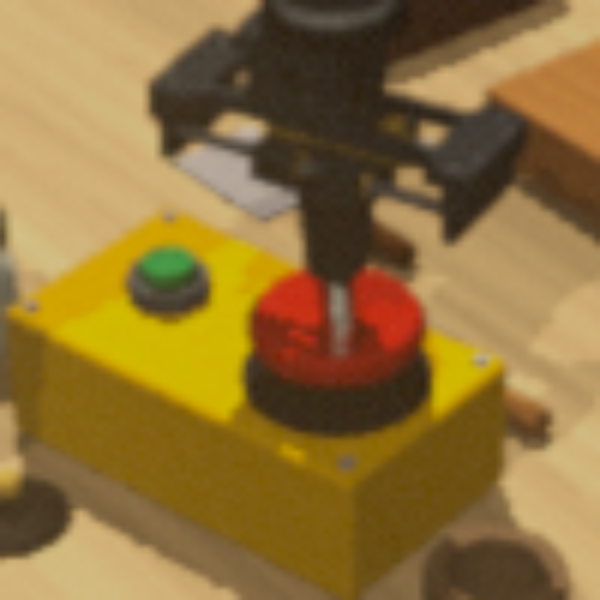

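The fingertips at about (330,275) are just over the ridge, with no contact force yet. I'll go on in small steps and watch the force.

>>> {"api": "step_arm", "payload": {
  "steps": [
    [[0, 0, 0.2], [0, 0, 0]],
    [[0, 0, 0.2], [0, 0, 0]],
    [[0, 0, 0], [0, 0, 0]]
  ]
}}

```text
clock: 3.5
tool_pos: [0.5727, -0.106, 0.17]
eef_rot: [0.981, 0.193, 0.001, 0.001]
contact_force: [-3.1, -1.5, 11.0]
opening: 0.007
finger_force: 5.3
```

>>> {"api": "step_arm", "payload": {
  "steps": [
    [[0, 0, 0.2], [0, 0, 0]],
    [[0, 0, 0.2], [0, 0, 0]],
    [[0, 0, 0], [0, 0, 0]]
  ]
}}

```text
clock: 3.88
tool_pos: [0.5736, -0.1062, 0.1691]
eef_rot: [0.981, 0.193, 0.002, 0.001]
contact_force: [-7.6, -0.2, 29.2]
opening: 0.006
finger_force: 15.3
```

```bash
python3 - <<'E'
from h import *
s=sensors.get_state(); print(s["contact_force"],s["moment"],s["tool_pos"])
d=vision.snapshot("side"); cv2.imwrite("pics/s3.png",cv2.resize(d["img"][150:250,230:330,::-1],None,fx=6,fy=6))
E
```

```text
[-7.5741702  -0.23378794 29.23391694] [-0.08402604  1.36087565  0.00144738] [ 0.57362771 -0.10623946  0.16910541]
```

View pics/s3.png

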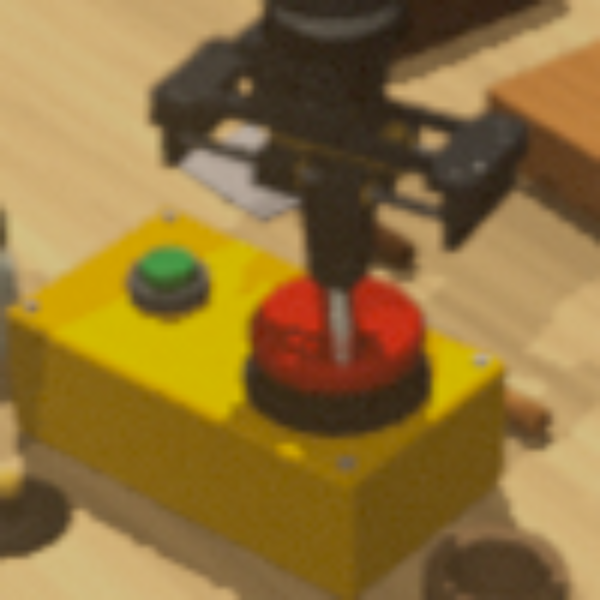

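The cap has dropped: the ridge's near end went from (340,350) to (342,362), and the force rose steeply to 29 N at 11 mm, so this is the hard stop. I'll lift off and check the latch.

>>> {"api": "step_arm", "payload": {
  "steps": [
    [[0, 0, -1.5], [0, 0, 0]],
    [[0, 0, -2], [0, 0, 0]],
    [[0, 0, -2], [0, 0, 0]],
    [[0, 0, 0], [0, 0, 0]]
  ]
}}

```text
clock: 4.42
tool_pos: [0.5731, -0.1055, 0.2209]
eef_rot: [0.981, 0.194, 0.002, 0.0]
contact_force: [-0.1, -0.2, -0.5]
opening: 0.003
finger_force: 0.0
```

```bash
python3 - <<'E'
from h import *
s=sensors.get_state(); M=R.from_quat(s["eef_rot"]).as_matrix()
print(s["clock"],s["contact_force"],s["tool_pos"],M.round(3))
print("to go cm",100*M.T@(np.array([.571,-.107,.180])-s["tool_pos"]))
d=vision.snapshot("side"); cv2.imwrite("pics/s4.png",cv2.resize(d["img"][150:250,230:330,::-1],None,fx=6,fy=6))
E
```

```text
4.425 [-0.05172159 -0.20724898 -0.46828569] [ 0.5731081  -0.10552114  0.22087064] [[ 0.925  0.38   0.003]
 [ 0.38  -0.925 -0.   ]
 [ 0.003  0.001 -1.   ]]
to go cm [-0.2634867   0.05074971  4.08636748]
```

View pics/s4.png

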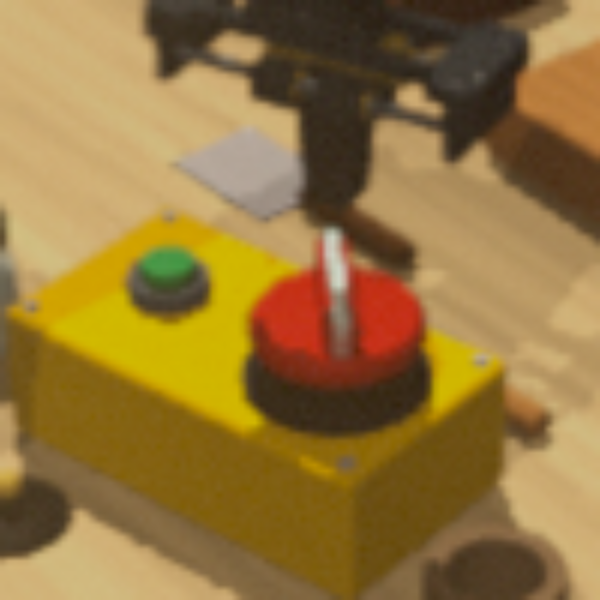

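The ridge's near end is now at (342,352) against about (340,340) in the first crop, so the head looks latched. I'll put numbers on it.

```bash
python3 - <<'E'
from h import *
def red(f,sc,o,n):
    im=cv2.imread(f); im=cv2.resize(im,None,fx=1/sc,fy=1/sc,interpolation=cv2.INTER_AREA)
    h,s,v=cv2.split(cv2.cvtColor(im,cv2.COLOR_BGR2HSV))
    c=contour(((h<6)|(h>174))&(s>170)&(v>110)); x=c.min(0),c.max(0); print(f,[a+np.array(o) for a in x])
red("pics/s1.png",3,(180,130),0)
for k in "234": red(f"pics/s{k}.png",6,(230,150),0)
d=vision.snapshot("side"); K=np.array([[d["fx"],0,d["cx"]],[0,d["fy"],d["cy"]],[0,0,1]])
Rw=R.from_quat(d["rotation"]).inv()
for z in(.161,.1535,.150):
    p=Rw.apply(np.array([.571,-.107,z])-d["position"])
    print(z,cv2.projectPoints(p[None],np.zeros(3),np.zeros(3),K,np.array([d["k1"],0,0,0.]))[0].ravel())
for k,v in measure(.0075).items(): print(k,v)
E
```

```text
pics/s1.png [array([273, 193]), array([284, 208])]
pics/s2.png [array([289, 196]), array([299, 208])]
pics/s3.png [array([289, 197]), array([299, 209])]
pics/s4.png [array([288, 196]), array([299, 209])]
0.161 [285.11445244 194.46664674]
0.1535 [285.12809045 196.4345131 ]
0.15 [285.13443442 197.34929221]Traceback (most recent call last):
  File "<stdin>", line 13, in <module>
  File "h.py", line 19, in measure
    rc=contour(cv2.morphologyEx(red.astype(np.uint8),cv2.MORPH_CLOSE,np.ones((7,7))))
  File "h.py", line 11, in contour
    return max(c,key=cv2.contourArea)[:,0]
           ~~~^^^^^^^^^^^^^^^^^^^^^^^
ValueError: max() iterable argument is empty
```

Latched: the head sits 2 px lower, as predicted for 7.5 mm. Next I open the jaws part way, lower the fingers to either side of the bar and stop above the cap.

>>> {"api": "step_arm", "payload": {
  "steps": [
    [[-0.3, 0.1, 0], [0, 0, 0]],
    [[0, 0, 0], [0, 0, 0]],
    [[0, 0, 0], [0, 0, 0]],
    [[0, 0, 0], [0, 0, 0]],
    [[0, 0, 1], [0, 0, 0]],
    [[0, 0, 1], [0, 0, 0]]
  ],
  "claw": 0.27
}}

```text
clock: 5.32
tool_pos: [0.5695, -0.1075, 0.1989]
eef_rot: [0.981, 0.194, -0.0, -0.0]
contact_force: [-0.0, 0.2, 0.3]
opening: 0.63
finger_force: 0.0
```

>>> {"api": "step_arm", "payload": {
  "steps": [
    [[0, 0, 1], [0, 0, 0]],
    [[0, 0, 1], [0, 0, 0]],
    [[0, 0, 1], [0, 0, 0]],
    [[0, 0, 0.5], [0, 0, 0]],
    [[0, 0, 0.4], [0, 0, 0]],
    [[0, 0, 0], [0, 0, 0]],
    [[0, 0, 0], [0, 0, 0]]
  ]
}}

```text
clock: 6.2
tool_pos: [0.5698, -0.1077, 0.161]
eef_rot: [0.981, 0.194, 0.0, 0.0]
contact_force: [-0.4, -0.9, -0.9]
opening: 0.634
finger_force: 0.0
```

>>> {"api": "step_arm", "payload": {
  "steps": [
    [[0.1, 0, 0.1], [0, 0, 6]],
    [[0, 0, 0], [0, 0, 6]],
    [[0, 0, 0], [0, 0, 6]],
    [[0, 0, 0], [0, 0, 5]],
    [[0, 0, 0], [0, 0, 4]],
    [[0, 0, 0], [0, 0, 4]],
    [[0, 0, 0], [0, 0, 0]]
  ]
}}

```text
clock: 7.08
tool_pos: [0.571, -0.107, 0.1601]
eef_rot: [0.997, -0.075, 0.0, 0.0]
contact_force: [0.3, 1.1, 0.9]
opening: 0.632
finger_force: 1.8
```

>>> {"api": "step_arm", "payload": {
  "steps": [
    [[0, 0, 0], [0, 0, 4]],
    [[0, 0, 0], [0, 0, 4]],
    [[0, 0, 0], [0, 0, 4]],
    [[0, 0, 0], [0, 0, 4]],
    [[0, 0, 0], [0, 0, 4]],
    [[0, 0, 0], [0, 0, 0]]
  ]
}}

```text
clock: 7.82
tool_pos: [0.5704, -0.1065, 0.1598]
eef_rot: [0.969, -0.246, -0.0, -0.0]
contact_force: [-0.8, 2.0, 0.9]
opening: 0.641
finger_force: 1.8
```

```bash
python3 - <<'E'
from h import *
s=sensors.get_state(); M=R.from_quat(s["eef_rot"]).as_matrix()
print(s["clock"],s["contact_force"],s["moment"],s["tool_pos"],M.round(3),s["q"][6])
d=vision.snapshot("side"); cv2.imwrite("pics/s5.png",cv2.resize(d["img"][150:250,230:330,::-1],None,fx=6,fy=6))
E
```

```text
7.825 [-0.79700055  2.0442601   0.88785026] [0.42646401 0.09976129 0.10699054] [ 0.5704469  -0.10652375  0.1598122 ] [[ 0.879 -0.477 -0.   ]
 [-0.477 -0.879  0.001]
 [-0.001 -0.    -1.   ]] -1.805289511176594
```

View pics/s5.png

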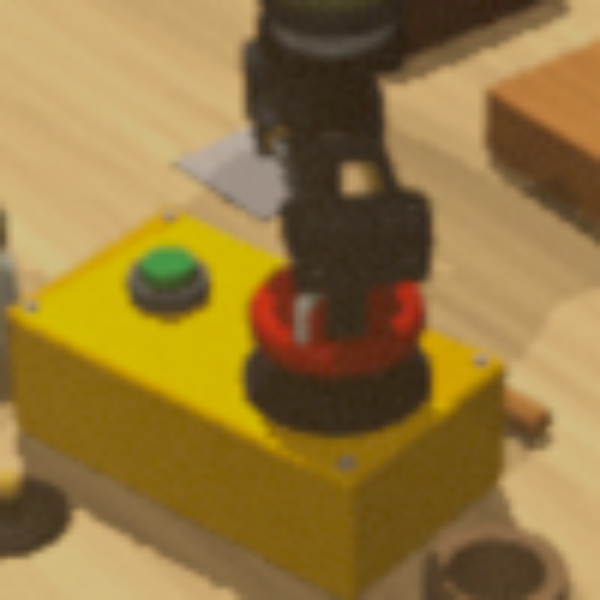

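The bar has turned, with the ridge end now at (305,320). The cap's lower rim went from y≈388 to ≈375, so it appears to have sprung out. I'll turn a little further for certainty, then turn back and lift.

>>> {"api": "step_arm", "payload": {
  "steps": [
    [[0, 0, 0], [0, 0, 4]],
    [[0, 0, 0], [0, 0, 3]],
    [[0, 0, 0], [0, 0, 0]],
    [[0, 0, 0], [0, 0, -6]],
    [[0, 0, 0], [0, 0, -6]],
    [[0, 0, 0], [0, 0, -6]],
    [[0, 0, 0], [0, 0, -6]],
    [[0, 0, 0], [0, 0, -6]],
    [[0, 0, 0], [0, 0, -8]],
    [[0, 0, 0], [0, 0, -8]],
    [[0, 0, 0], [0, 0, -8]],
    [[0, 0, 0], [0, 0, 0]]
  ]
}}

```text
clock: 9.38
tool_pos: [0.5708, -0.1086, 0.1597]
eef_rot: [0.987, 0.158, 0.0, 0.001]
contact_force: [0.1, -0.4, 0.1]
opening: 0.637
finger_force: 0.0
```

>>> {"api": "step_arm", "payload": {
  "steps": [
    [[0, 0, -1], [0, 0, 0]],
    [[0, 0, -2], [0, 0, 0]],
    [[0, 0, -3], [0, 0, 0]],
    [[0, 0, -4], [0, 0, 0]],
    [[-4, 0, 0], [0, 0, 0]],
    [[-5, 0, 0], [0, 0, 0]],
    [[-5, 0, 0], [0, 0, 0]],
    [[-5, 0, 0], [0, 0, 0]],
    [[0, 0, 0], [0, 0, 0]],
    [[0, 0, 0], [0, 0, 0]]
  ]
}}

```text
clock: 10.62
tool_pos: [0.3916, -0.1671, 0.2604]
eef_rot: [0.987, 0.159, 0.001, 0.001]
contact_force: [0.4, 0.1, 0.0]
opening: 0.633
finger_force: 0.0
```

```bash
python3 - <<'E'
from h import *
s=sensors.get_state(); print(s["clock"],s["contact_force"],s["tool_pos"])
d=vision.snapshot("side"); t=vision.snapshot("top")
a=cv2.resize(d["img"][150:250,230:330],(400,400)); b=cv2.resize(t["img"][150:290,170:310+40],(400,311)); b=cv2.copyMakeBorder(b,0,89,0,0,0)
cv2.imwrite("pics/s6.png",np.hstack([a,b])[:,:,::-1])
cv2.imwrite("pics/s6raw.png",cv2.resize(d["img"][150:250,230:330,::-1],None,fx=6,fy=6))
try:
    for k,v in measure().items(): print(k,v)
except ValueError as e: print("occluded")
E
```

```text
10.625 [0.43489092 0.08953187 0.00528162] [ 0.39161781 -0.16711712  0.26043938]
green ((0.5498929023742676, 0.016371315345168114), 0.016196249052882195)
red ((0.5704850554466248, -0.10598605126142502), 0.04727496579289436)
white ((0.5715807676315308, -0.10854756832122803), (0.07915914058685303, 0.008822137489914894), 55.353790283203125)
bar_deg 55.41816
whitec [ 0.5715401  -0.10879344]
```

View pics/s6raw.png

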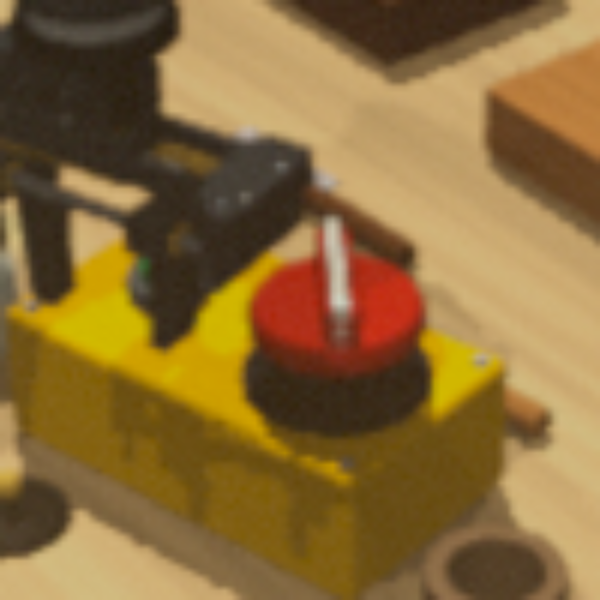

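The head is out: the ridge's near end is back at (341,340), and the top-view numbers match the start within 0.3 mm and 0.3°. The gripper is clear, so I'll hand in.

```bash
python3 -c "from plant import finish_job; print(finish_job())"
```

```text
the job is handed in; nothing more can be done
None
```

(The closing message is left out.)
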